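# Pick the broken lens out with the tongs and hold it up

## Task

One of the four bare glass lenses on the dark mat has a piece broken off its rim: pick that one out with the tongs, taking it by its rim in their soft jaws, and keep the gripper itself off all the glass. Finish still holding it up in the tongs, at rest and about 10 cm or more above the mat; do not put it down or let go. Leave the three sound lenses and everything else on the cabinet top where they are.

Things in the scene. Friction and masses are not known exactly. Their poses are not given: they have to be found in the camera images.
- mat: dark rubber parts mat, 140 x 350 x 3 mm, fixed to the white cabinet top, long side along its y. Origin: centre of its underside, at the height of the cabinet top; the lenses lie on its upper face, 3 mm higher
- lens_broken: the broken lens: bare plano-convex glass disc lying flat side down on the mat, 46 mm across, rim 9 mm high, centre of the dome 13 mm high, about 38 g. A segment 11 mm deep is missing from its rim: an upright flat break 39 mm long, 12 mm from the centre on its own +x side. Origin: centre of the full 46 mm circle, underside; z up
- lens_a: sound glass lens, same make, full 46 mm circle. Origin: centre of its underside
- lens_b: sound glass lens, as lens_a
- lens_c: sound glass lens, as lens_a. The four lenses lie in one uneven row across the mat, centres about 86 mm apart, in any order
- tongs: small steel tongs, 210 mm long, 127 g, lying on their side: the two channel-section arms stand on edge side by side, 22 mm high throughout. Origin: axis of the hinge pin at the rear end, underside; x runs forward midway between the arms to the jaws, y to the left arm, z along the pin. Both arms swing alike about the pin; a spring holds them open, jaws 66 mm apart
- tongs_grip (a point): where to grip, at the centre of mass: midway between the arms' black grip panels (56 mm long), 97 mm ahead of the pin, 11 mm above the underside. Outsides of the panels: 62 mm apart open, 50 mm with the jaws closed to 46 mm, 29 mm shut; squeeze them to close the jaws. Each arm pushes back with 9 N at first, 10 N at 50 mm. To carry the tongs open, squeeze only to about 55 mm
- left_jaw: black silicone jaw on the end of the left (+y) arm, 37 mm long, 22 mm high, 6 mm thick, slightly hollowed. Origin: middle of its inner face, at its lower edge, about 188 mm ahead of the pin
- right_jaw: the same on the right arm. The point midway between the two jaw origins is where the lens centre belongs
- filter_holder: bystander: square black resin filter holder with its steel adapter ring, 100 x 100 x 20 mm, flat on the top to the left, nearer the robot than the mat. Origin: centre of underside
- sleeve_a: bystander: graduated glass filter in its clear hard sleeve, 160 x 110 x 8 mm, flat on the top to the left of the mat. Origin: centre of underside
- sleeve_b: bystander: a second one, lying on top of sleeve_a
- hood: bystander: blue silicone lens hood, 92 mm across and 48 mm high, beyond the tongs to the right. Origin: centre of underside
Things that resemble listed ones, but are neither listed nor needed, are in the scene too. Leave any yellow look-alike of the tongs alone.

How it is judged:
By the outcome, as a careful person would: the job done as asked, in the order asked, and still so for the second after the job is handed in, while the arm keeps its last pose, push and grip.
It also fails if it takes over 40 s, if anything falls off the work surface, if the arm or the gripper's body presses on something with over 40 N, if the wrist force passes 120 N, or if a joint passes its speed limit or range.

## Robot

A 6-joint arm with a two-finger parallel gripper is mounted at the origin on the work surface. World frame = base frame: x ahead of the robot, y to its left, z up, the work surface at z = 0. Lengths are in m, angles in degrees, forces in N, time in s.
With the tool pointing down it reaches from about 0.3 to 0.75 m from the base axis. Payload 8.5 kg.
Tool frame: the origin (TCP) lies at the very end of the fingers, on their centre line; the grasp point (between the pads) lies 19 mm behind it; z points along the fingers, y is the line along which they close (so a half turn about z gives the same grasp; the last joint's range is limited). The gripper opens to 85 mm and grips with 20 to 120 N. Pads are 22 mm wide; open, the fingers measure 114 mm over their backs; the gripper's body (76 mm by 85 mm) begins 54 mm behind the grasp point. The pads swing forward as they close: fully open they stand 13 mm farther back than shut.
Start: joints at [57.68, 21.807, 74.336, -0, 83.858, -12.336], TCP at [0.188, 0.517, 0.231] pointing down, gripper open.
Joint ranges: [-178.18, 178.18], [-50.72, 133.34], [12.68, 142.11], [-81.47, 261.47], [9.98, 163.14], [-165.26, 165.26]. Speed limits (degrees/s): [136.94, 136.94, 180, 180, 180, 180].

## Interface

Orientations are given as a 3x3 rotation matrix whose columns are the frame's x, y, z axes.
In Python, from rig import env gives the robot as it stands.
- The arm moves only by the tool move_arm, never from a script. Its argument "plan" is a list of rows, each a list of 7 numbers: the turn, a rotation vector about the tool's x, y, z in degrees, then the shift along the tool's x, y, z in cm, then the gripper command: -1 is shut, 1 is fully open, values between are in proportion. In form: [[ax, ay, az, tx, ty, tz, jaw], ...]. A call has 1 to 5 rows; each row is the pose to reach, as a shift and turn from the pose commanded when the call began, along the tool's axes at that moment; what a row does not reach only later rows make up. A row lasts 1/10 s, in which the tool goes at most 50 mm and 8.59 degrees, less where a joint would pass 70% of its speed; a pose out of reach is approached as far as the arm can. A call with a gripper value outside its range is refused whole. The fingers move at their own pace and stop on an object; "squeeze" is the grip in N (left out, the last holds). Time passes only in rows, so rows that repeat a pose let the fingers close. It gives the time, the measured TCP pose, the force, the opening and the grip force at its end, in the units of the state.
- env.observe(): the state, without advancing time (a new reading comes with each control period).
- env.get_image(name): name is "scene" or "top"; returns a dict with "color" (400x640x3 uint8, red, green, blue), "fov_y" (degrees; the focal length in pixels is half the picture's height over the tangent of half this angle, whatever the lens; pixels are square), "cx", "cy" (the principal point, pixels), "R" (3x3) and "t" (3): a world point X has camera coordinates R X + t. Camera axes: x right, y down, z forward; pixel columns grow to the right and rows downward; lengths in m; the calibration is good to about 2 mm. A picture is of the moment at which its call begins. There is no depth.
- env.close_job(): hands the job in; it is judged then, once.
Trained networks look in a picture, given as the dict that the camera call returned (one of the last four; its "shot" number tells which), for a name from the list of things; names that differ only in an ending like _2 or _b are one class to them, and where a whole thing is asked for, a point or a joint stands for the part that bears it (a point fixed in the world has none). Each returns a list of dicts, best first, with "conf" (0 to 1); they miss things now and then, are a little off and sometimes report something else, mostly with a low value. They report only what shows in the picture. A call takes as long as a camera call. They do not tell look-alikes from the thing itself.
- env.outline_of(target, picture): "mask" (400x640 bool, what is visible of it) and "bbox" ([centre column, centre row, width, height] in pixels, round what is visible of it).
- env.tip_of(target, picture): "pixel" ([column, row] in pixels: a listed point, or the origin of a listed thing).
The state is a dict: "time_s": time; "q": joint angles; "qvel": joint speeds; "joint_efforts": joint torques, N m; "position": TCP position; "tool_rot": TCP orientation; "ft_force": force on the tool from outside, world axes, zero at the start; "wrist_torque": the same for the moment, N m; "grip_width": finger opening in m; "gripper_force": force on a finger pad.
Only numpy, scipy, OpenCV 4.12 (cv2) and the standard library are available. Lean on these libraries where they do the work, as an engineer would, in place of code of your own. Each camera call takes 0.05 s, during which the arm holds its last target. There are 200 camera calls.

## Working session

There is one attempt and no reset: what is moved stays moved. The work goes in short steps, Python scripts to look and compute and a tool call to move; the robot and the scene stay as the last step left them, time stands still between calls to the robot, and variables do not carry over. Pictures are saved under pics/ and viewed, at most 10 in all, crops included, and the job is handed in when it is done.

Besides the shell and the picture viewer there is one more tool, called after "Call:" as name([rows], argument=value, ...), one row to a line, values as JSON. move_arm: Moves the arm, as the interface text tells. Its arguments: {"type":"object","properties":{"plan":{"type":"array"},"squeeze":{"type":"number"}},"required":["plan"]}

```bash
mkdir -p pics; ls
cat > h.py <<'E'
import numpy as np, cv2
from rig import env
def K(p):
    f=200/np.tan(np.radians(p["fov_y"])/2); return f
def ray(p,px,z):
    f=K(p); R=np.array(p["R"]);t=np.array(p["t"])
    d=R.T@np.array([(px[0]-p["cx"])/f,(px[1]-p["cy"])/f,1]); c=-R.T@t
    return c+d*(z-c[2])/d[2]
def proj(p,X):
    c=np.array(p["R"])@np.array(X)+np.array(p["t"]); f=K(p)
    return np.array([p["cx"]+f*c[0]/c[2],p["cy"]+f*c[1]/c[2]])
def save(p,name,box=None,s=1):
    im=p["color"][...,::-1]
    if box: im=im[box[1]:box[3],box[0]:box[2]]
    cv2.imwrite("pics/"+name,cv2.resize(im,None,fx=s,fy=s,interpolation=cv2.INTER_CUBIC))
E
python3 - <<'E'
from h import *
a=env.get_image("scene");save(a,"s0.png")
b=env.get_image("top");save(b,"t0.png")
for p in(a,b):
    print(p["fov_y"],p["cx"],p["cy"],-np.array(p["R"]).T@np.array(p["t"]))
    for n in["mat","lens_broken","lens_a","tongs","left_jaw","right_jaw"]:
        for o in env.outline_of(n,p)[:5]: print(n,round(o["conf"],2),np.round(o["bbox"]))
    for n in["tongs","tongs_grip","lens_broken","left_jaw","right_jaw"]:
        for o in env.tip_of(n,p)[:5]: print("tip",n,round(o["conf"],2),np.round(o["pixel"],1),ray(p,o["pixel"],0.01).round(3))
E
```

```text
pics
47.15702714001059 316.7501889252666 191.29878901490494 [ 1.12200211 -0.90962105  1.04518225]
mat 0.71 [351. 184.  75.  74.]
lens_broken 0.5 [367. 157.  10.   7.]
lens_a 0.69 [359. 174.  14.  12.]
lens_a 0.59 [332. 201.  15.  10.]
lens_a 0.59 [368. 155.   7.   8.]
lens_a 0.51 [351. 186.  12.   9.]
tongs 0.86 [286. 321.  32.  81.]
tongs 0.57 [252. 232.  64.  47.]
right_jaw 0.62 [264. 251.  14.  11.]
tip tongs 0.94 [224.6 216.1] [ 0.383 -0.261  0.01 ]
tip tongs 0.81 [290.9 356.5] [ 0.81  -0.517  0.01 ]
tip tongs_grip 0.92 [283.1 317.1] [ 0.734 -0.443  0.01 ]
tip tongs_grip 0.75 [249.8 229.8] [ 0.482 -0.262  0.01 ]
tip lens_broken 0.43 [370.6 158.5] [0.628 0.225 0.01 ]
tip left_jaw 0.7 [350.3 183.5] [0.632 0.076 0.01 ]
tip left_jaw 0.57 [271.8 292.7] [ 0.667 -0.401  0.01 ]
tip left_jaw 0.53 [280.1 236.5] [ 0.572 -0.234  0.01 ]
tip right_jaw 0.63 [265.8 253.2] [ 0.574 -0.306  0.01 ]
tip right_jaw 0.6 [294.4 288.6] [ 0.709 -0.358  0.01 ]
57.71582868208957 319.55641344043636 201.57954450755915 [ 0.50249033 -0.05370139  1.07284294]
mat 0.81 [272. 194. 116.  60.]
mat 0.23 [178. 274.  36.
[... 187 characters left out ...]
 0.93 [396. 246.  28.  78.]
tongs 0.82 [455. 162.  65.  59.]
left_jaw 0.49 [383. 216.   5.   9.]
tip tongs 0.82 [482.4 138.4] [ 0.803 -0.515  0.01 ]
tip tongs 0.62 [393.3 281.7] [ 0.378 -0.251  0.01 ]
tip tongs 0.45 [397.6 247.1] [ 0.477 -0.264  0.01 ]
tip tongs_grip 0.66 [455.3 159.4] [ 0.738 -0.434  0.01 ]
tip tongs_grip 0.63 [396.  246.9] [ 0.478 -0.259  0.01 ]
tip tongs_grip 0.25 [395.1 280. ] [ 0.383 -0.256  0.01 ]
tip lens_broken 0.54 [224.8 197.3] [0.613 0.246 0.01 ]
tip left_jaw 0.43 [381.9 218.8] [ 0.558 -0.218  0.01 ]
tip left_jaw 0.42 [438.3 185.3] [ 0.66  -0.383  0.01 ]
tip right_jaw 0.61 [422.3 167.4] [ 0.713 -0.337  0.01 ]
tip right_jaw 0.39 [408.8 218.8] [ 0.56  -0.296  0.01 ]
```

Run:
```python
from h import *
a=cv2.imread("pics/t0.png")
c=a[150:240,140:340];d=cv2.resize(c,None,fx=4,fy=4,interpolation=cv2.INTER_CUBIC); cv2.imwrite("pics/t0c.png",d)
```

```text
(no output)
```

View pics/t0.png

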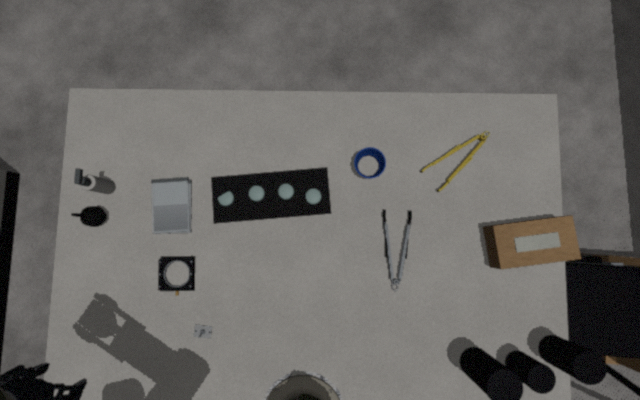

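View pics/t0c.png

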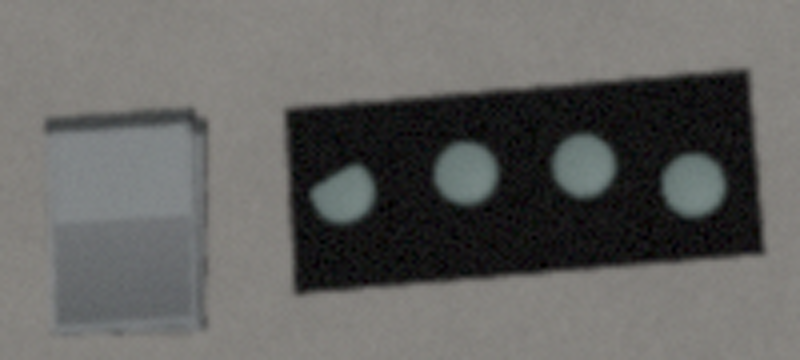

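View pics/s0.png

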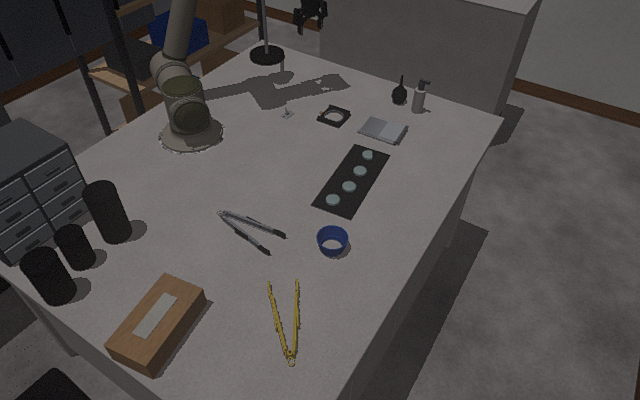

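Lens candidates in the top view are (225,198), (256,194), (287,190) and (313,196). The first shows a straight break on its upper-left side, so it is the broken one; the enlarged crop confirms it. The steel tongs have their hinge at about (393,284) and their jaws at (384,213) and (409,213). The yellow pair at (455,162) stays untouched. Next I measure the lens and tongs poses.

```bash
cat > lens.py <<'E'
from h import *
from scipy.optimize import minimize
S=8
def poly(x,y,th):
    a0=np.arccos(12/23) if th is not None else 0
    t=np.linspace(a0,2*np.pi-a0,60)+(th or 0)
    P=np.c_[x+.023*np.cos(t),y+.023*np.sin(t)]
    return [np.c_[P,np.full(60,z)] for z in(.003,.012)]
def fit(ps,x0,n=True):
    crops=[]
    for p in ps:
        c=proj(p,[x0[0],x0[1],.008]).astype(int); b=c-[13,13]
        crops.append((p,b,p["color"][b[1]:b[1]+26,b[0]:b[0]+26].astype(float).mean(2)))
    def cost(v):
        e=0
        for p,b,im in crops:
            pts=np.array([proj(p,q) for P in poly(v[0],v[1],v[2] if n else None) for q in P])
            h=cv2.convexHull(((pts-b+.5)*S).astype(np.float32))
            m=np.zeros((26*S,26*S),np.float32); cv2.fillPoly(m,[np.round(h*16-8).astype(np.int32)],1.,shift=4)
            m=cv2.GaussianBlur(cv2.resize(m,(26,26),interpolation=cv2.INTER_AREA),(0,0),.5)
            A=np.c_[m.ravel(),np.ones(676)]; s,r,_,_=np.linalg.lstsq(A,im.ravel(),rcond=None); e+=((A@s-im.ravel())**2).mean()
        return e
    best=None
    for th in (np.radians([10,40,70]) if n else [0]):
        s=np.array([x0[0],x0[1],th]);sim=np.array([s,s+[.006,0,0],s+[0,.006,0],s+[0,0,.3]])
        r=minimize(cost,s,method="Nelder-Mead",options=dict(initial_simplex=sim,xatol=1e-5,fatol=1e-4))
        if best is None or r.fun<best.fun: best=r
    return best
E
python3 - <<'E'
from lens import *
a=env.get_image("scene");b=env.get_image("top")
for nm,ps in(("top",[b]),("scene",[a])):
    for i,px in enumerate([(225,198),(256,194),(287,190),(313,196)]):
        r=fit(ps,ray(b,px,.008)[:2],i==0); print(nm,i,r.x[:2].round(4),np.degrees(r.x[2]).round(1),round(r.fun,1))
for n in["filter_holder","sleeve_a","hood"]:
    for o in env.tip_of(n,b)[:1]: print(n,o["pixel"],ray(b,o["pixel"],0).round(3))
save(b,"tg.png",(365,190,435,300),5)
save(a,"sg.png",(200,190,310,270),5)
E
```

```text
top 0 [0.6134 0.2453] 31.4 177.2
top 1 [0.6283 0.1537] -0.3 42.6
top 2 [0.6354 0.0664] 4.6 45.3
top 3 [ 0.6223 -0.0152] 9.1 40.9
scene 0 [0.6098 0.2434] 23.4 1218.3
scene 1 [0.624  0.1521] 10.1 222.2
scene 2 [0.6316 0.0654] 7.9 188.9
scene 3 [ 0.6187 -0.016 ] 8.3 326.4
filter_holder [177.3, 272.6] [0.39  0.378 0.   ]
sleeve_a [171.7, 206.5] [0.584 0.406 0.   ]
hood [365.0, 168.1] [ 0.71  -0.169  0.   ]
```

View pics/tg.png

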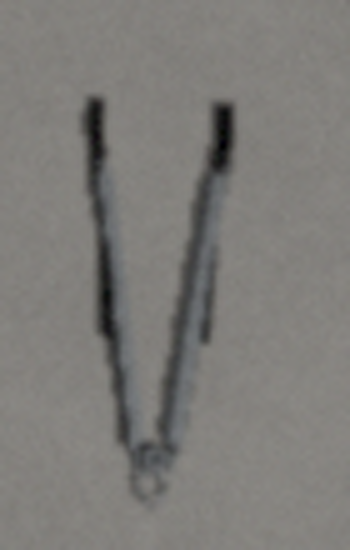

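```bash
sed -i 's/13,13/10,10/; s/+26/+20/g; s/26\*S/20*S/g; s/(26,26)/(20,20)/; s/676/400/' lens.py
python3 - <<'E'
from lens import *
b=env.get_image("top")
r=fit([b],[.6134,.2453]); print(r.x[:2].round(4),np.degrees(r.x[2]).round(1),round(r.fun,1))
pin=ray(b,(394.6,280.7),.022); jf=ray(b,(397.4,209.6),.022); d=jf-pin; L=np.linalg.norm(d)
print(pin,jf,L,np.degrees(np.arctan2(d[1],d[0]))); u=d/L; m=(pin+jf)/2; g=m+u*(97-103)/1000; print("grip",g)
s=env.observe(); print(np.round(s["position"],4),np.round(s["tool_rot"],4),s["grip_width"],s["time_s"])
E
```

```text
[0.6134 0.2452] 32.7 55.6
[ 0.38252992 -0.2526233   0.022     ] [ 0.58514988 -0.2608066   0.022     ] 0.20278514912184767 -2.31277131753582
grip [ 0.47784479 -0.25647283  0.022     ]
[0.188  0.5169 0.2313] [[-0.9398  0.3418  0.    ]
 [ 0.3418  0.9398 -0.    ]
 [-0.     -0.     -1.    ]] 0.08539964566830327 1.5
```

View pics/sg.png

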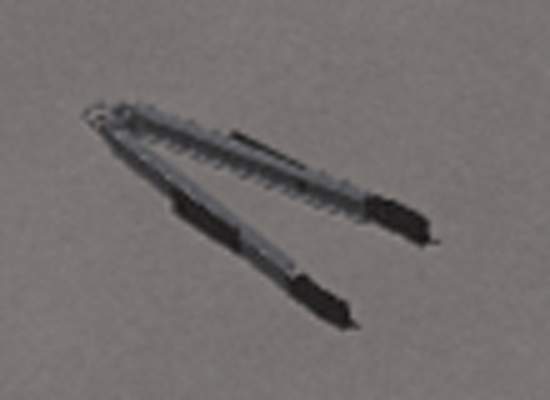

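Call:
move_arm([
  [0,0,-17.7,-53.7,-62.7,0,1],
  [0,0,-17.7,-53.7,-62.7,0,1],
  [0,0,-17.7,-53.7,-62.7,0,1],
  [0,0,-17.7,-53.7,-62.7,0,1],
  [0,0,-17.7,-53.7,-62.7,0,1],
], squeeze=30)

```text
time_s: 2.0
position: [0.2742, 0.2869, 0.2315]
tool_rot: [[-0.999, 0.039, 0.001], [0.039, 0.999, 0.0], [-0.001, 0.0, -1.0]]
ft_force: [2.2, -0.4, -0.2]
grip_width: 0.0852
gripper_force: 0.0
```

```bash
cat > go.py <<'E'
import sys
from h import *
x,y,z,yaw=map(float,sys.argv[1:5])
s=env.observe();R=np.array(s["tool_rot"]);p=np.array(s["position"])
c,d=np.cos(np.radians(yaw)),np.sin(np.radians(yaw))
Rt=np.array([[d,c,0],[-c,d,0],[0,0,-1]])
rv=np.degrees(cv2.Rodrigues(R.T@Rt)[0].ravel())
print("turn",rv.round(2),"shift cm",(R.T@(np.array([x,y,z])-p)*100).round(2),"pos",p.round(4),"w",round(s["grip_width"]*1000,1),"F",np.round(s["gripper_force"],1),"ft",np.round(s["ft_force"],1),"t",round(s["time_s"],2),"q",np.round(s["q"],1))
E
python3 go.py .478 -.256 .2 87.7
```

```text
turn [ 9.e+01  5.e-02 -3.e-02] shift cm [-22.48 -53.45   3.15] pos [0.2742 0.2869 0.2315] w 85.2 F 0.0 ft [ 2.2 -0.4 -0.2] t 2.0 q [ 29.1   6.2  96.1  -0.   77.7 -58.7]
```

```bash
sed -i 's/\[\[d,c,0\],\[-c,d,0\]/[[-d,c,0],[c,d,0]/' go.py
```

Call:
move_arm([
  [0,0,0,-22.5,-53.5,0,1],
  [0,0,0,-22.5,-53.5,0,1],
  [0,0,0,-22.5,-53.5,0,1],
  [0,0,0,-22.5,-53.5,0,1],
  [0,0,0,-22.5,-53.5,0,1],
])

```text
time_s: 2.5
position: [0.362, 0.0524, 0.2318]
tool_rot: [[-0.999, 0.04, 0.001], [0.04, 0.999, -0.0], [-0.001, -0.0, -1.0]]
ft_force: [2.2, 0.8, -0.1]
grip_width: 0.0852
gripper_force: 0.0
```

```bash
python3 go.py .478 -.256 .1 87.7
```

```text
turn [-0.    0.07  0.01] shift cm [-12.81 -30.35  13.19] pos [0.362  0.0524 0.2318] w 85.2 F 0.0 ft [ 2.2  0.8 -0.1] t 2.5 q [-10.5   2.8  99.8   0.   77.3 -98.2]
```

Call:
move_arm([
  [0,0,0,-12.8,-30.4,6,1],
  [0,0,0,-12.8,-30.4,6,1],
  [0,0,0,-12.8,-30.4,6,1],
  [0,0,0,-12.8,-30.4,6,1],
  [0,0,0,-12.8,-30.4,6,1],
])

```text
time_s: 3.0
position: [0.4484, -0.1781, 0.1864]
tool_rot: [[-0.999, 0.04, 0.0], [0.04, 0.999, -0.0], [-0.0, -0.0, -1.0]]
ft_force: [1.2, 0.6, 0.7]
grip_width: 0.0853
gripper_force: 0.0
```

```bash
python3 go.py .478 -.256 .06 87.7
```

```text
turn [-0.01  0.02 -0.02] shift cm [-3.27 -7.66 12.64] pos [ 0.4484 -0.1781  0.1864] w 85.3 F 0.0 ft [1.2 0.6 0.7] t 3.0 q [ -35.8   17.4   89.1    0.    73.4 -123.4]
```

Call:
move_arm([
  [0,0,0,-3.3,-7.7,6,1],
  [0,0,0,-3.3,-7.7,6,1],
  [0,0,0,-3.3,-7.7,12.6,1],
  [0,0,0,-3.3,-7.7,12.6,1],
  [0,0,0,-3.3,-7.7,12.6,1],
])

```text
time_s: 3.5
position: [0.4769, -0.2536, 0.0581]
tool_rot: [[-0.999, 0.04, -0.004], [0.04, 0.999, 0.004], [0.004, 0.004, -1.0]]
ft_force: [0.1, 0.7, 0.2]
grip_width: 0.0853
gripper_force: 0.0
```

```bash
python3 - <<'E'
from h import *
b=env.get_image("top");save(b,"t1.png",(340,180,460,300),5)
for z in(.03,.06):print(proj(b,[.478,-.256,z]))
E
python3 go.py .478 -.256 .002 87.7
```

```text
[396.30810261 246.94196151]
[398.42336709 247.24114279]
turn [ 0.07 -0.08  0.  ] shift cm [-0.04 -0.2   5.82] pos [ 0.4778 -0.2541  0.0602] w 85.4 F 0.0 ft [ 0.7 -0.3  0.2] t 3.55 q [ -40.5   31.6   89.5    0.    58.9 -128.2]
```

View pics/t1.png

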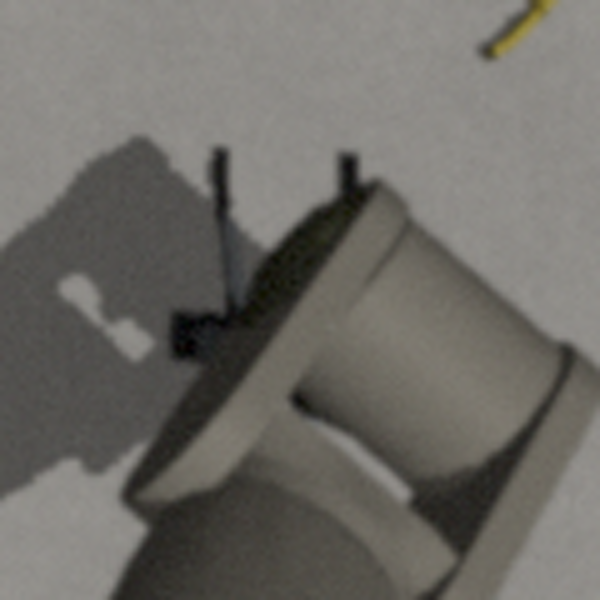

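Call:
move_arm([
  [0,0,0,0,-0.2,3,1],
  [0,0,0,0,-0.2,5.7,1],
  [0,0,0,0,-0.2,5.7,1],
  [0,0,0,0,-0.2,5.7,0.6],
  [0,0,0,0,-0.2,5.7,0.6],
])

```text
time_s: 4.05
position: [0.4788, -0.2568, 0.0058]
tool_rot: [[-0.999, 0.04, 0.003], [0.04, 0.999, -0.002], [-0.003, -0.002, -1.0]]
ft_force: [0.3, -0.5, -0.4]
grip_width: 0.0686
gripper_force: 0.0
```

```bash
python3 - <<'E'
from h import *
b=env.get_image("scene");save(b,"s1.png",(205,170,305,260),6)
E
python3 go.py .478 -.256 -.002 87.7
```

```text
turn [-0.12  0.15  0.03] shift cm [0.08 0.07 0.76] pos [ 0.4787 -0.2567  0.0056] w 68.7 F 0.0 ft [-0.4 -0.2  0.7] t 4.1 q [ -40.7   36.5   92.1    0.    51.3 -128.4]
```

View pics/s1.png

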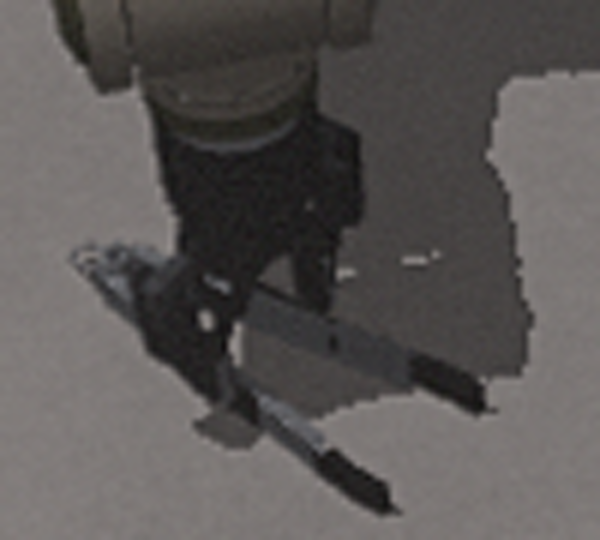

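Call:
move_arm([
  [0,0,0,0,0,0.3,0.6],
  [0,0,0,0,0,0.6,0.6],
  [0,0,0,0,0,0.6,0.6],
])

```text
time_s: 4.4
position: [0.478, -0.2563, -0.0024]
tool_rot: [[-0.999, 0.04, 0.0], [0.04, 0.999, -0.0], [-0.0, -0.0, -1.0]]
ft_force: [0.7, -0.7, -0.2]
grip_width: 0.0683
gripper_force: 0.3
```

```bash
python3 go.py .478 -.256 -.003 87.7
```

```text
turn [-0.01  0.01  0.01] shift cm [-0.    0.03  0.06] pos [ 0.478  -0.2563 -0.0024] w 68.3 F 0.3 ft [ 0.7 -0.7 -0.2] t 4.4 q [ -40.7   37.2   92.4   -0.    50.4 -128.4]
```

Call:
move_arm([
  [0,0,0,0,0,0,0.45],
  [0,0,0,0,0,0,0.31],
  [0,0,0,0,0,0,0.31],
  [0,0,0,0,0,0,0.31],
  [0,0,0,0,0,0,0.31],
], squeeze=40)

```text
time_s: 4.9
position: [0.4786, -0.2564, -0.0012]
tool_rot: [[-0.999, 0.04, 0.002], [0.04, 0.999, -0.001], [-0.002, -0.001, -1.0]]
ft_force: [0.8, 1.4, 10.6]
grip_width: 0.056
gripper_force: 11.4
```

```bash
python3 go.py .478 -.256 .1 87.7
```

```text
turn [-0.07  0.12  0.02] shift cm [  0.04   0.03 -10.12] pos [ 0.4786 -0.2564 -0.0012] w 56.0 F 11.4 ft [ 0.8  1.4 10.6] t 4.9 q [ -40.7   37.1   92.3    0.    50.5 -128.4]
```

Call:
move_arm([
  [0,0,0,0,0,-0.7,0.31],
  [0,0,0,0,0,-2,0.31],
  [0,0,0,0,0,-4,0.31],
  [0,0,0,0,0,-6,0.31],
  [0,0,0,0,0,-8,0.31],
])

```text
time_s: 5.4
position: [0.4776, -0.2558, 0.0784]
tool_rot: [[-0.999, 0.04, -0.001], [0.04, 0.999, 0.001], [0.001, 0.001, -1.0]]
ft_force: [-0.7, 0.5, -0.8]
grip_width: 0.0559
gripper_force: 8.6
```

```bash
python3 - <<'E'
from h import *
b=env.get_image("scene");save(b,"s2.png",(205,140,305,240),6)
b=env.get_image("top");save(b,"t2.png",(340,180,460,300),5)
E
python3 go.py .478 -.256 .1 87.7
```

```text
turn [-0.14  0.18  0.02] shift cm [ 0.06  0.06 -2.02] pos [ 0.4786 -0.2567  0.0798] w 56.0 F 8.6 ft [ 0.4 -0.9 -0.2] t 5.5 q [ -40.7   30.1   88.3    0.    61.4 -128.4]
```

View pics/s2.png

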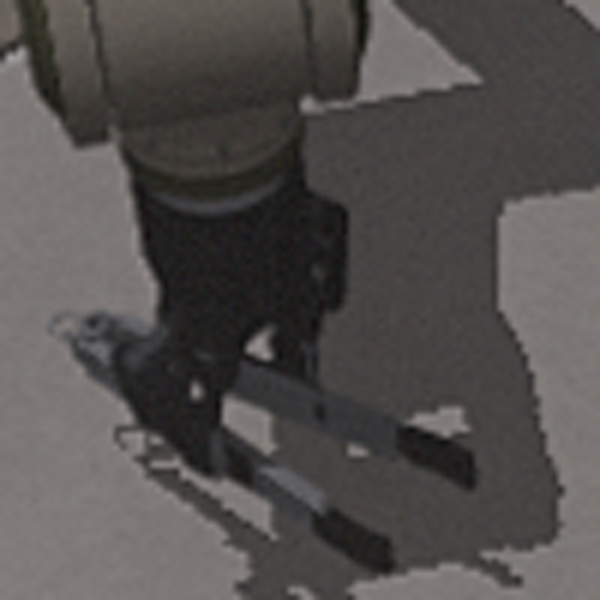

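```bash
python3 go.py .535 .2 .12 120
```

```text
turn [ -0.19   0.14 -32.28] shift cm [-3.83 45.85 -4.12] pos [ 0.4786 -0.2567  0.0798] w 56.0 F 8.6 ft [ 0.4 -0.9 -0.2] t 5.5 q [ -40.7   30.1   88.3    0.    61.4 -128.4]
```

Call:
move_arm([
  [0,0,0,0,1.5,-1.5,0.31],
  [0,0,-3,-0.3,4.5,-3,0.31],
  [0,0,-7,-0.7,8.5,-4,0.31],
  [0,0,-11,-1,12.5,-4,0.31],
  [0,0,-15,-1.4,16.5,-4,0.31],
])

```text
time_s: 6.0
position: [0.4978, -0.0895, 0.1176]
tool_rot: [[-0.975, -0.223, -0.001], [-0.223, 0.975, 0.001], [0.001, 0.001, -1.0]]
ft_force: [0.6, 0.6, -2.1]
grip_width: 0.0564
gripper_force: 8.6
```

```bash
python3 go.py .535 .2 .12 120
```

```text
turn [  0.05  -0.04 -17.13] shift cm [-10.07  27.39  -0.22] pos [ 0.4978 -0.0895  0.1176] w 56.4 F 8.6 ft [ 0.6  0.6 -2.1] t 6.0 q [ -23.6   24.2   91.4    0.    64.4 -126.5]
```

Call:
move_arm([
  [0,0,-4,-1.5,4,0,0.31],
  [0,0,-8,-3,8,0,0.31],
  [0,0,-12,-4.5,12,0,0.31],
  [0,0,-15,-6,16,0,0.31],
  [0,0,-17,-7.5,20,0,0.31],
])

```text
time_s: 6.5
position: [0.5266, 0.1223, 0.1173]
tool_rot: [[-0.867, -0.498, -0.002], [-0.498, 0.867, 0.0], [0.002, 0.001, -1.0]]
ft_force: [0.8, -0.4, -1.7]
grip_width: 0.056
gripper_force: 8.6
```

```bash
python3 go.py .535 .2 .09 120
```

```text
turn [ 0.06 -0.09 -0.15] shift cm [-4.6   6.32  2.73] pos [0.5266 0.1223 0.1173] w 56.0 F 8.6 ft [ 0.8 -0.4 -1.7] t 6.5 q [   0.5   27.3   85.9    0.    66.9 -119.3]
```

Call:
move_arm([
  [0,0,0,-2.5,3,1,0.31],
  [0,0,0,-4,5.3,3,0.31],
  [0,0,0,-4.6,6.3,5,0.31],
  [0,0,0,-4.6,6.3,7,0.31],
  [0,0,0,-4.6,6.3,8,0.31],
])

```text
time_s: 7.0
position: [0.5345, 0.1981, 0.0357]
tool_rot: [[-0.868, -0.497, -0.004], [-0.497, 0.868, -0.001], [0.004, 0.002, -1.0]]
ft_force: [0.8, 0.6, -0.2]
grip_width: 0.0558
gripper_force: 8.6
```

```bash
python3 - <<'E'
from h import *
b=env.get_image("top")
s=env.observe(); p=np.array(s["position"]); R=np.array(s["tool_rot"])
im=cv2.resize(b["color"][...,::-1][150:250,190:290],None,fx=6,fy=6,interpolation=cv2.INTER_CUBIC)
u=-R[:,0];v=R[:,1]
def dot(X,c):
    q=proj(b,X); cv2.circle(im,tuple(np.round(((q-[190,150])+.5)*6).astype(int)),2,c,-1)
for k in(-1,1):
    for a in(.0725,.1095): # expected upper edges of jaw, inner and outer
        for w in(.028,.034):
            X=p+u*a+v*k*w; X[2]=p[2]+.0235; dot(X,(0,0,255))
dot([.6134,.2452,.016],(0,255,0)); X=p+u*.091; X[2]=.016; dot(X,(255,0,255))
cv2.imwrite("pics/t3.png",im)
E
python3 go.py .5346 .1997 .003 120
```

```text
turn [ 0.11 -0.27 -0.26] shift cm [-0.14  0.17  3.2 ] pos [0.5344 0.1976 0.035 ] w 56.1 F 8.6 ft [-0.8 -0.7 -2. ] t 7.05 q [   8.4   35.9   85.9    0.    58.5 -111.4]
```

View pics/t3.png

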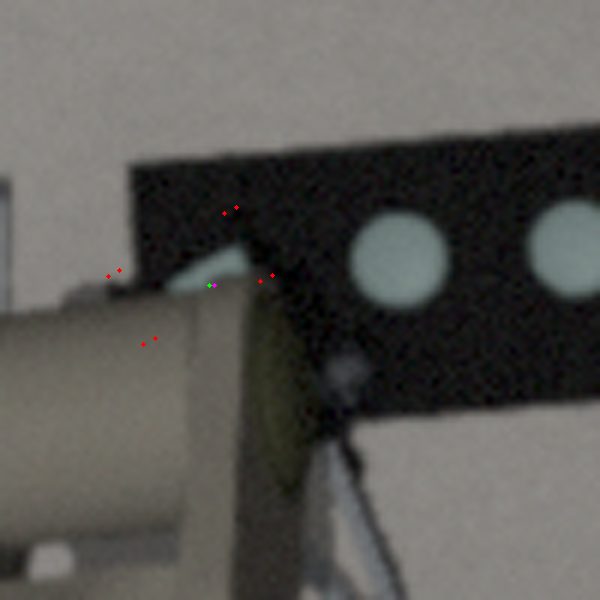

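Run:
```python
from h import *
out=[]
for n,(x0,y0) in(("top",(205,160)),("scene",(335,130))):
    b=env.get_image(n); s=env.observe(); p=np.array(s["position"]); R=np.array(s["tool_rot"]);u=-R[:,0];v=R[:,1]
    im=b["color"][...,::-1][y0:y0+60,x0:x0+40].astype(float)
    im=(255*(np.clip(im,0,120)/120)**.5).astype(np.uint8)
    im=cv2.resize(im,None,fx=10,fy=10,interpolation=cv2.INTER_CUBIC)
    def dot(X,c):
        q=proj(b,X); cv2.circle(im,tuple(np.round(((q-[x0,y0])+.5)*10).astype(int)),2,c,-1)
    for k in(-1,1):
      for a in(.0725,.1095):
        for w in(.028,.034):
            X=p+u*a+v*k*w; X[2]=p[2]+.0235; dot(X,(0,0,255))
        X=p+u*a+v*k*(.028); X[2]=p[2]+.0015; dot(X,(0,255,255))
    dot([.6134,.2452,.016],(0,255,0)); X=p+u*.091; X[2]=.016; dot(X,(255,0,255))
    out.append(im)
cv2.imwrite("pics/c.png",np.hstack(out))
```

```text
(no output)
```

View pics/c.png

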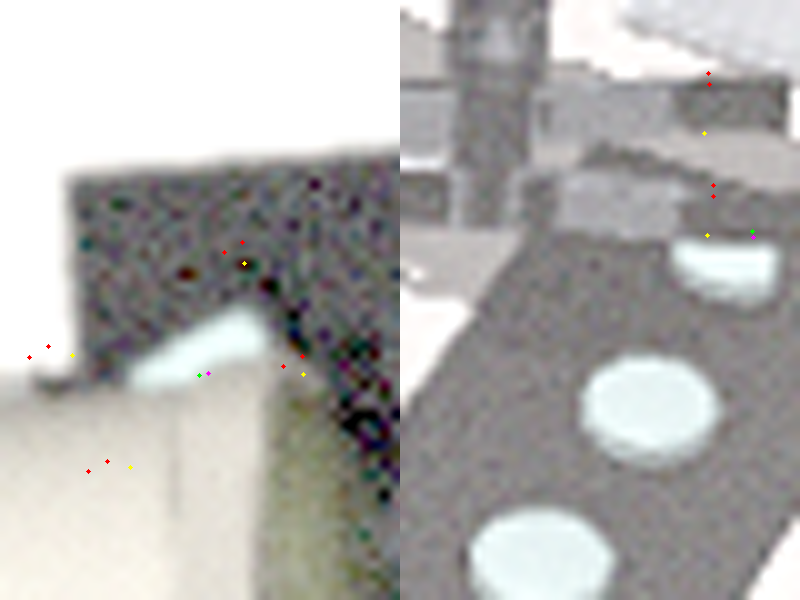

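Run:
```python
from h import *
b=env.get_image("scene"); s=env.observe(); p=np.array(s["position"]); R=np.array(s["tool_rot"]);u=-R[:,0];v=R[:,1]
col=lambda X:(proj(b,X)[0]-335+.5)*10+400
bias=np.array([-.0036,-.0015,0])
for k in(-1,1):
  for a in(.079,.083,.087,.091):
    r=[]
    for e in(-.0185,.0185):
      for w in (.028,.034):
        X=p+u*(a+e)+v*k*w+bias; X[2]=p[2]+.012; r.append(round(col(X)))
    print(k,a,r)
print(p)
im=b["color"].astype(int).sum(2)
print(im[137:143,364:378]); print(im[148:154,364:378])
for n in["left_jaw","right_jaw","lens_broken"]:
    for o in env.outline_of(n,b)[:2]: print(n,round(o["conf"],2),o["bbox"])
    for o in env.tip_of(n,b)[:2]: print("tip",n,round(o["conf"],2),o["pixel"])
for k in(-1,1):
    X=p+u*.091+v*k*.028+bias; X[2]=p[2]+.0015; print(proj(b,X))
```

```text
-1 0.079 [665, 665, 773, 774]
-1 0.083 [676, 677, 785, 785]
-1 0.087 [688, 688, 796, 797]
-1 0.091 [700, 700, 808, 809]
1 0.079 [662, 662, 768, 767]
1 0.083 [673, 673, 779, 779]
1 0.087 [685, 685, 791, 790]
1 0.091 [696, 696, 802, 801]
[0.53639899 0.19720289 0.03818018]
[[221 186 122 112 121  98  92  80  98 114 196 290 282 328]
 [ 53  71  71  82  79  62 102  96  85  64 166 219 206 238]
 [ 90 103  93  97  87  92  94  98  92  45 257 340 240 230]
 [ 91  78  84  85  96  87  97  89  94  61 277 363 376 376]
 [ 70  96  89  78  92  91  74  73  83  71 354 374 356 359]
 [109  92 117 110 104 121 106  99  77  66 355 366 348 357]]
[[ 98  97  71  76  83 158 193 200 187 194 180 343 266 336]
 [166 116  99 102  99  93  91  78  87  75  72 172 336 376]
 [ 58  95  79  85  92  97 101  91  89  93  80 108 256 349]
 [ 97 102  82  97  79 102  94  95  89  90  93  84  79 118]
 [ 57  78  81  89  93 101  79  86  87  91  86 109  91 108]
 [143  96 100  93  85  80  76  88  88  93 108 103 105 107]]
tip left_jaw 0.55 [271.2, 289.5]
tip left_jaw 0.53 [368.0, 143.7]
right_jaw 0.61 [370.4, 151.2, 12.1, 9.8]
right_jaw 0.48 [366.9, 139.8, 10.9, 6.5]
tip right_jaw 0.74 [366.2, 142.1]
tip right_jaw 0.45 [370.0, 154.8]
lens_broken 0.53 [347.9, 186.3, 14.5, 17.4]
tip lens_broken 0.58 [384.2, 129.7]
tip lens_broken 0.47 [367.7, 158.9]
[369.61077139 153.01167068]
[369.14857805 142.84703058]
```

Run:
```python
from h import *
P=[];Rs=[]
for i in range(8):
    env.get_image("top"); s=env.observe(); P.append(s["position"]); Rs.append(s["tool_rot"])
p=np.mean(P,0);R=np.mean(Rs,0);print(p,np.std(P,0),R.round(4).tolist())
print(R.T@(np.array([.5381,.2017,.0045])-p)*100, s["time_s"],s["grip_width"])
```

```text
[0.53636605 0.19724629 0.03781634] [5.48117948e-05 2.94480182e-05 1.40719979e-04] [[-0.8685, -0.4956, 0.0002], [-0.4956, 0.8685, 0.0], [-0.0002, -0.0001, -1.0]]
[-0.37067007  0.30121465  3.33167818] 7.9 0.05609352509336196
```

Call:
move_arm([
  [0,0,0,-0.28,0.3,0.5,0.31],
  [0,0,0,-0.28,0.3,1.2,0.31],
  [0,0,0,-0.28,0.3,1.9,0.31],
  [0,0,0,-0.28,0.3,2.6,0.31],
  [0,0,0,-0.28,0.3,3,0.31],
])

```text
time_s: 8.4
position: [0.5369, 0.2012, 0.0066]
tool_rot: [[-0.869, -0.496, -0.001], [-0.496, 0.869, -0.0], [0.001, 0.0, -1.0]]
ft_force: [0.7, 0.3, -1.0]
grip_width: 0.0564
gripper_force: 8.6
```

Call:
move_arm([
  [0,0,0,0,0,0.15,0.31],
  [0,0,0,0,0,0.3,0.31],
  [0,0,0,0,0,0.3,0.31],
  [0,0,0,0,0,0.3,0.31],
  [0,0,0,0,0,0.3,0.31],
])

```text
time_s: 8.9
position: [0.5373, 0.2013, 0.0049]
tool_rot: [[-0.868, -0.496, 0.0], [-0.496, 0.868, 0.0], [-0.0, -0.0, -1.0]]
ft_force: [0.3, -0.1, -2.1]
grip_width: 0.0564
gripper_force: 8.6
```

```bash
python3 - <<'E'
from h import *
b=env.get_image("scene"); im=b["color"].astype(int).sum(2); print(im[142:166,358:382])
E
python3 go.py .5372 .2012 .0045 120
```

```text
[[195 196 198 199 198 205 199 207 195 192 195 178 173 333 361 372 371 353
  360 349 359 356 353 358]
 [191 200 190 203 193 203 195 193 197 193 194 188 187 175 162 321 346 362
  356 351 352 351 349 349]
 [167 166 161 178 181 195 132  85  89  86  61  60  84  74  86  82 109 314
  340 353 357 355 355 349]
 [165 147 163 161 167  97  96  81  88  69  81  82  81  89 106  76 145 166
  157 329 365 355 354 341]
 [149 159 162 152 114  87  80  75  95 103 101  98  88  96  74  75 147 176
  212 332 350 349 349 343]
 [172 163 156 166 119  86  88  77  98  80  81  86  91  94  93  70 224 228
  345 355 344 344 346 352]
 [165 161 163 172 112  96  92  74  93  75  69 100  91  99  75  64 364 380
  370 350 346 348 356 350]
 [169 164 167 157 110  88  59 101  98 114 128 117  74  91  80  88 336 365
  349 360 361 354 350 352]
 [125 135 118 124  93  83 146 212 216 259 262 266 204 159  96  61  79 254
  281 349 354 361 372 363]
 [ 91  73  79  77  90 185 313 339 336 328 326 328 343 310 160  81  98  99
   73 116 100 247 338 348]
 [ 78  95  90  65 184 323 341 330 324 322 319 322 322 346 183  86  94 100
   98  98  83  7
[... 788 characters left out ...]
 93
  105 109 114 101  98 108]
 [ 77  82  87  87  79  83  84  87  84  93  92  91  89  91  94  94  99  95
  104 106 114 107 121 103]
 [ 93  74  93 102 108  88  85  97  79 117 107 123 100 108 113  93 106 113
   96 108 100 111 100 116]
 [ 73  78  84  70  90  91  90  85  98 104  99 111  95 109 101  96 113 111
  118 110 112 115 105  98]
 [ 95  95  78  94  88  84  83  89 126 110  96 107  98 112 107 113 100  94
   98 104 100 109  93 116]
 [163 161 164 137 122 105  89  97 109  93  93 108 111  94 108  97 117 111
  104 101 113 105 105 110]]
turn [-0.01  0.02 -0.29] shift cm [0.02 0.   0.04] pos [0.5374 0.2013 0.0049] w 56.0 F 8.6 ft [-1.3 -0.7 -1. ] t 8.95 q [   8.7   38.6   86.8    0.    54.6 -111. ]
```

Call:
move_arm([
  [0,0,0,0,0,0,0.25],
  [0,0,0,0,0,0,0.2],
  [0,0,0,0,0,0,0.15],
  [0,0,0,0,0,0,0.05],
  [0,0,0,0,0,0,-0.1],
], squeeze=40)

```text
time_s: 9.45
position: [0.5373, 0.2013, 0.0047]
tool_rot: [[-0.869, -0.496, 0.0], [-0.496, 0.869, -0.0], [-0.0, -0.0, -1.0]]
ft_force: [0.5, -0.5, -0.4]
grip_width: 0.0476
gripper_force: 41.0
```

Call:
move_arm([
  [0,0,0,0,0,0,-0.3],
  [0,0,0,0,0,0,-0.3],
  [0,0,0,0,0,0,-0.3],
])

```text
time_s: 9.75
position: [0.5373, 0.2013, 0.0047]
tool_rot: [[-0.869, -0.496, 0.0], [-0.496, 0.869, 0.0], [-0.0, -0.0, -1.0]]
ft_force: [0.6, -0.1, 0.3]
grip_width: 0.0477
gripper_force: 41.0
```

Call:
move_arm([
  [0,0,0,0,0,-0.3,-0.3],
  [0,0,0,0,0,-0.8,-0.3],
  [0,0,0,0,0,-1.4,-0.3],
  [0,0,0,0,0,-2,-0.3],
  [0,0,0,0,0,-2.5,-0.3],
])

```text
time_s: 10.25
position: [0.5374, 0.2013, 0.0304]
tool_rot: [[-0.868, -0.496, 0.001], [-0.496, 0.868, 0.0], [-0.001, -0.0, -1.0]]
ft_force: [-0.1, -0.2, -2.0]
grip_width: 0.0479
gripper_force: 41.2
```

```bash
python3 - <<'E'
from h import *
b=env.get_image("scene"); im=b["color"].astype(int).sum(2); print(im[134:164,358:382])
E
python3 go.py .5372 .2012 .15 120
```

```text
[[363 367 358 350 254 237 204 220 283 266 254 273 265 255 288 302 298 307
  308 299 296 340 363 355]
 [358 353 355 349 356 368 261 220 231 207 234 291 267 252 268 272 274 286
  299 302 306 352 359 362]
 [358 361 355 352 345 339 358 366 331 236 221 217 212 249 282 269 266 271
  266 302 318 325 337 346]
 [346 349 338 361 348 349 346 351 362 365 364 330 312 239 208 199 245 285
  293 330 312 308 303 311]
 [178 171 162 318 333 362 363 363 361 360 359 367 369 382 332 242 230 218
  202 236 301 331 335 309]
 [190 191 188 176 171 331 360 349 352 345 359 361 361 363 363 368 367 347
  248 225 186 210 259 308]
 [165 161 168 164 172 162 131  66  55  43  56  56  43  71 103 115 134 333
  375 386 267 205 226 221]
 [156 155 162 151 168 108  69  70  60  66  89  77  80  77  64  74  52 266
  350 366 369 367 370 342]
 [159 159 149 159 166 103  73  89  88  83  64  77  82  84  77  73  41 358
  368 364 350 354 357 362]
 [158 153 169 157 151  76  81  52  91 119 140 127 125  96  69  78  57 326
  350 357 357 349 354 352]
 [156 164 153 168 139  96  98 183 215 250 278 270 268 199 126  82  86 173
  182 314 362 36
[... 1401 characters left out ...]
96 113 105 110 108 106]
 [ 82  78 107  94 106  93  85  91  77  77 104 102  92 100  90  90  83  94
   97  96 114  99 109 109]
 [ 99  86  78  88  96  86  82 100  87 107  97 101  92  98 104  86  94  92
  103 113 109 114 101 104]
 [ 93  89  89 101  93  84  96  70  94  94  92  97 110 120 118 101 103  98
  101 108 104 102  97 101]
 [ 89  94  86  87  96  87 104  79  76  86  95 113 101  94 104 102  97 102
  105 100 115 120 109 112]
 [ 75  90  83  91 101  95  91  96  87  86 113  94 105 114 116 102  89 114
  105 106 103 110 104 112]]
turn [-0.04  0.1  -0.28] shift cm [  0.04   0.   -11.89] pos [0.5377 0.2014 0.0311] w 47.9 F 41.1 ft [-0.1  0.2 -1. ] t 10.3 q [   8.7   36.4   85.6    0.    57.8 -111. ]
```

The lens has risen with the jaws, so I lift it higher.

Call:
move_arm([
  [0,0,0,0,0,-1,-0.3],
  [0,0,0,0,0,-3,-0.3],
  [0,0,0,0,0,-5.5,-0.3],
  [0,0,0,0,0,-8,-0.3],
  [0,0,0,0,0,-10,-0.3],
])

```text
time_s: 10.8
position: [0.5374, 0.2013, 0.1317]
tool_rot: [[-0.869, -0.496, 0.001], [-0.496, 0.869, 0.0], [-0.001, -0.0, -1.0]]
ft_force: [-0.1, -0.7, -2.1]
grip_width: 0.0477
gripper_force: 41.4
```

Call:
move_arm([
  [0,0,0,0,0,-1.5,-0.3],
  [0,0,0,0,0,-2.5,-0.3],
  [0,0,0,0,0,-3,-0.3],
  [0,0,0,0,0,-3,-0.3],
  [0,0,0,0,0,-3,-0.3],
])

```text
time_s: 11.3
position: [0.5369, 0.2012, 0.159]
tool_rot: [[-0.868, -0.496, -0.001], [-0.496, 0.868, -0.0], [0.001, 0.0, -1.0]]
ft_force: [-1.0, 0.3, -1.0]
grip_width: 0.0477
gripper_force: 41.4
```

Call:
move_arm([
  [0,0,0,0,0,0,-0.3],
  [0,0,0,0,0,0,-0.3],
  [0,0,0,0,0,0,-0.3],
  [0,0,0,0,0,0,-0.3],
  [0,0,0,0,0,0,-0.3],
])

```text
time_s: 11.8
position: [0.5372, 0.2013, 0.1596]
tool_rot: [[-0.868, -0.496, -0.0], [-0.496, 0.868, -0.0], [0.0, 0.0, -1.0]]
ft_force: [-0.0, -0.2, -0.5]
grip_width: 0.048
gripper_force: 41.4
```

```bash
python3 - <<'E'
from h import *
b=env.get_image("scene"); s=env.observe();p=np.array(s["position"]);R=np.array(s["tool_rot"])
X=p-R[:,0]*.088; X[2]=p[2]+.005; q=proj(b,X); print(q)
im=b["color"].astype(int).sum(2); r,c=np.round(q).astype(int); print(im[r-12:r+12,c-12:c+14])
print("left on mat:",im[150:164,362:376])
for n in("lens_broken","lens_a"):
    for o in env.outline_of(n,b)[:5]: print(n,round(o["conf"],2),np.round(o["bbox"]))
E
python3 go.py .5372 .2012 .15 120
```

```text
[373.89775902 117.76025293]
[[213 204 208 210 210 206 208 210 311 353 379 327 257 200 160 141 145 155
  162 152 159 174 159 162 160 157]
 [214 207 207 218 212 212 204 202 193 275 339 361 374 342 259 196 154 149
  143 158 162 151 150 164 173 155]
 [207 214 213 209 212 211 220 211 206 187 232 334 360 361 364 335 264 198
  161 138 147 148 159 160 160 167]
 [206 213 206 205 210 204 207 216 204 220 195 220 307 345 351 352 355 327
  260 198 158 127 155 160 161 153]
 [206 208 214 220 205 215 211 213 206 205 201 202 199 281 331 337 335 345
  369 332 265 201 157 130 155 159]
 [202 203 212 201 205 213 210 222 204 210 209 214 197 201 254 323 348 352
  348 353 365 334 262 203 163 154]
 [216 198 204 212 210 208 205 213 210 213 211 210 216 214 201 220 317 342
  351 353 354 369 370 341 256 195]
 [204 214 203 206 213 213 208 209 202 205 206 202 210 215 207 199 204 293
  337 343 341 346 354 358 363 335]
 [206 206 211 209 209 204 203 208 203 212 209 216 213 203 208 211 211 193
  271 329 330 343 343 339 334 356]
 [202 197 202 203 200 205 214 212 211 227 214 211 211 218 207 199 205 206
  200 223 305 333
[... 1920 characters left out ...]
6  89  90  94  84  89  91  99  87  79  82 102  99]
 [ 92  87 100  82  85  84  93  87  92 101 100  92 104  86]
 [ 94 101  92  79  91  83  94 101  93  98  94  93 107  93]
 [ 96  92  82  84  81  99  85 103  88  85  72  96  94  92]
 [ 80  98  96  93 102  93  91  69  93  95  94  83  75  92]
 [108  82  92  98  88  93  95 100  88  88  87  96  92  77]
 [ 96 114 102 121 119 102  85 107 109 109  90 119  93 112]
 [ 84  97 124 107 103 106 106 109 108 107 106 111 105 110]]
lens_a 0.5 [347. 186.  14.  12.]
lens_a 0.43 [332. 199.  20.   9.]
turn [-0.    0.   -0.29] shift cm [ 0.01 -0.    0.97] pos [0.5373 0.2013 0.1597] w 48.0 F 41.4 ft [ 0.6  0.6 -2.4] t 11.95 q [   8.7   27.6   77.2   -0.    75.2 -111. ]
```

Run:
```python
from h import *
a0=cv2.imread("pics/s0.png")[...,::-1]; t0=cv2.imread("pics/t0.png")[...,::-1]
for n,o in(("scene",a0),("top",t0)):
    b=env.get_image(n); print(n,b["color"].shape,b["cx"],b["cy"],(-np.array(b["R"]).T@np.array(b["t"])).round(3))
    d=(np.abs(b["color"].astype(int)-o).sum(2)>60).astype(np.uint8)
    k,_,st,_=cv2.connectedComponentsWithStats(d); print([s.tolist() for s in st[1:] if s[4]>25])
    s=env.observe();p=np.array(s["position"]);R=np.array(s["tool_rot"])
    X=p-R[:,0]*.088; X[2]+=.005; print(proj(b,X),proj(b,p))
    q=proj(b,X).astype(int); g=cv2.resize(b["color"].sum(2).astype(np.float32),(80,50),interpolation=cv2.INTER_AREA).astype(int)
    r,c=q[1]//8,q[0]//8; print(r-8,c-12); print(g[max(r-8,0):r+9,c-12:c+12])
```

```text
scene (400, 640, 3) 316.7501889252666 191.29878901490494 [ 1.122 -0.91   1.045]
[[224, 0, 22, 37, 262], [150, 0, 235, 160, 10963], [163, 4, 29, 51, 807], [244, 10, 14, 10, 77], [217, 44, 7, 16, 54], [155, 96, 23, 34, 310], [179, 97, 23, 5, 45], [178, 103, 12, 9, 55], [169, 104, 8, 12, 46], [170, 133, 17, 14, 91], [203, 133, 18, 13, 88], [216, 210, 72, 46, 802]]
[373.89836522 117.75315261] [347.04782963 117.95843523]
6 34
[[ 75 220 331 298 245 182 172 135 109 116 139 157 207 206 210 210 209 209
  209 209 207 206 207 209]
 [ 83 218 348 352 352 334 270 169 100  98 126 179 209 209 208 207 208 208
  209 208 210 208 207 208]
 [342 262 340 354 355 350 345 339 148 114 132 177 215 213 211 208 211 209
  211 208 210 211 211 212]
 [201 195 250 349 351 348 344 347 136 118 108 282 298 249 217 212 191 211
  208 212 209 211 209 209]
 [279 272 338 346 347 349 345 344 138  82  82 329 354 349 338 267 183 218
  159 179 214 212 211 213]
 [347 345 347 349 350 345 344 348 290  88 248 353 357 353 345 111 133 319
  238 251 225 214 216 216]
 [254 270 288 305 278 270 303 345 300 110 297 348 351 351 347 106 147
[... 2378 characters left out ...]
99 395 365 264 241 282 289 294 300 297 308 174  86  49  95  37  71
   79  58  60  58  60  58]
 [394 397 395 358 273 292 317 320 323 325 321 309 186  95  66  84  49  59
   57  55  55  56  58  67]
 [395 398 401 358 272 292 328 327 327 324 322 310 185 102  76  75 181 219
  247 282 311 338 363 378]
 [400 403 401 357 269 239 312 306 302 298 290 307 191  89 198 198 340 401
  402 401 403 402 401 398]
 [403 399 400 357 267 154 255 250 251 262 239 300 201 130 192 271 302 395
  398 399 401 401 401 401]
 [400 396 397 349 265 131 136 253 394 400 316 305 205 129 180 260 269 376
  395 395 396 398 399 399]
 [399 398 401 347 257 131 130 261 393 395 366 301 208 131 198 271 297 375
  395 391 397 394 398 401]]
```

The previous print had rows and columns swapped; I read the correct region.

Run:
```python
from h import *
b=env.get_image("scene"); im=b["color"].astype(int).sum(2); print(im[108:130,360:388])
print("sound lenses / old place", [im[y-2:y+3,x-2:x+3].mean().round() for x,y in((359,172),(349,186),(333,200),(368,157))])
s=env.observe(); print(s["position"],np.abs(s["qvel"]).max())
```

```text
[[345 349 353 350 348 348 350 350 351 350 350 354 359 353 355 354 345 345
  348 352 355 351 354 349 346 354 350 349]
 [179 185 179 185 176 179 194 226 148  56  39  50  37  17  46  79  96 119
  154 344 358 353 345 355 351 349 344 351]
 [149 143 139 165 146 158 110  70  71  60  72  78  75  80  84  68  83  70
   33 334 371 346 342 356 354 351 349 352]
 [157 151 148 150 153 166  94  80  63  78  78  99  86  72  54  96  55  72
   63 346 363 351 358 350 356 347 354 352]
 [167 149 160 149 153 166 101  73  73  81  87  96  92  84  88  77  73  77
   91 347 363 362 346 350 357 347 349 350]
 [158 164 156 150 161 170  80  83  92 160 210 199 211 173 176 171 104  58
  109 333 363 348 354 350 344 352 355 359]
 [153 136 156 139 150 143 149 188 201 313 342 340 329 327 336 347 186  59
  190 332 362 350 350 347 345 346 352 340]
 [198 207 191 188 201 196 290 343 341 340 337 327 327 333 333 331 259 187
  280 352 350 351 355 353 348 343 347 349]
 [305 321 312 313 367 314 320 341 356 343 337 343 349 349 336 341 353 382
  374 361 363 366 355 356 343 345 347 352]
 [131 132 119 131 133 145 133 253 348 277 235 3
[... 930 characters left out ...]
 294 288 294 290 304 301 305 306
  301 307 298 293 301 306 300 330 355 354]
 [349 356 299 259 267 260 270 274 279 279 279 285 282 287 286 287 288 296
  304 293 294 293 299 299 308 350 354 358]
 [365 313 257 262 263 269 277 272 273 279 281 271 275 293 282 294 290 295
  297 291 299 301 292 299 338 354 355 355]
 [322 271 264 273 268 270 271 273 279 280 286 276 286 285 286 283 290 293
  291 299 300 297 309 320 353 354 355 354]
 [272 267 261 270 277 280 268 273 284 281 283 277 288 286 280 294 294 298
  299 300 302 299 318 349 359 359 354 352]]
sound lenses / old place [np.float64(323.0), np.float64(325.0), np.float64(329.0), np.float64(89.0)]
[0.53725852 0.2012941  0.15966161] 0.14247376128231423
```

```bash
python3 -c "
from rig import env
print(env.close_job())"
```

```text
the job is handed in; nothing more can be done
None
```

The broken lens is held by its rim in the tongs' jaws, at rest about 15 cm above the mat. In the last scene image its old place was empty and the three sound lenses were still in place. I handed the job in at about 12 s of the 40 s.

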